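# Book out the heavier bottle at the stock reader

## Task

On the stock reader press the green key, then the yellow, then the blue, one at a time and each fully down. Next lift the two look-alike amber bottles in turn off the counter to feel which is heavier (the heavier is the full one), setting each back upright where it stood before you lift the other, then finish while holding the heavier one upright, still and clear, about 4 cm above the middle of the reader's round black window: do not put it down. Tip no bottle over and leave the other things on the counter where they are.

Things in the scene. Friction and masses are not known exactly. Their poses are not given: they have to be found in the camera images.
- bottle_1_mid (a point): Centre, half-way up (46 mm above its underside), of one of two look-alike amber bottles (brown, round, pale label, black cap), loose, upright; z up. 50 mm across, 92 high; take it here, by the body, which reaches up to 68 mm; the cap is narrower. One weighs 0.35 to 0.55 kg, the other 0.15 to 0.26; only weight tells which; their places are swapped at random.
- bottle_2_mid (a point): Centre, half-way up (46 mm above its underside), of one of two look-alike amber bottles (brown, round, pale label, black cap), loose, upright; z up. 50 mm across, 92 high; take it here, by the body, which reaches up to 68 mm; the cap is narrower. One weighs 0.35 to 0.55 kg, the other 0.15 to 0.26; only weight tells which; their places are swapped at random.
- key_green_top (a point): Centre of the top of the reader's green key, a round green cap 24 mm across in a black collar; z up. Pressed straight down, 6 mm of travel, spring 4 N when fully down; springs back. The three keys stand in a row along the reader's front, 50 mm apart; which colour is where changes.
- key_yellow_top (a point): Centre of the top of the reader's yellow key, a round yellow cap 24 mm across in a black collar; z up. Pressed straight down, 6 mm of travel, spring 4 N when fully down; springs back. The three keys stand in a row along the reader's front, 50 mm apart; which colour is where changes.
- key_blue_top (a point): Centre of the top of the reader's blue key, a round blue cap 24 mm across in a black collar; z up. Pressed straight down, 6 mm of travel, spring 4 N when fully down; springs back. The three keys stand in a row along the reader's front, 50 mm apart; which colour is where changes.
- key_green (a joint): Travel of the green key in m: 0 released, 0.006 fully down.
- key_yellow (a joint): Travel of the yellow key in m: 0 released, 0.006 fully down.
- key_blue (a joint): Travel of the blue key in m: 0 released, 0.006 fully down.
- reader_window (a point): Middle of the round black window, 68 mm across, flush in the reader's top, 33 mm above the counter; z up, x away from the keys, whose row lies 72 mm from here to -x. A small tilted screen rises about 40 mm to +x, to 60 mm above the counter.
- reader: The stock reader, a low white and grey box fixed to the counter, 150 (x) by 166 (y) by 32 mm high; origin at the middle of its underside, x from the keys to the window.
- bottle_1: The bottle of point bottle_1_mid, origin at the centre of its underside.
- bottle_2: The bottle of point bottle_2_mid, origin at the centre of its underside.
- flask: Bystander: clear conical flask, 62 mm wide, 103 mm high, loose; origin at the centre of its underside.
- match_box: Bystander: red striped box 36 x 54 x 15 mm, loose; origin at the centre of its underside.
- big_beaker: Bystander: clear beaker, 72 mm wide, 92 mm high, loose; origin at the centre of its underside.
- white_bottle: Bystander: white bottle with black cap, 56 mm wide, 123 mm high, loose; origin at the centre of its underside.
Not all that is in view belongs to the job. Leave any pink or red look-alike of the bottle_2 alone.

How it is judged:
By the outcome, as a careful person would: the job done as asked, in the order asked, and still so for the second after the job is handed in, while the arm keeps its last pose, push and grip.
It also fails if it takes over 72 s, if anything falls off the work surface, if the arm or the gripper's body presses on something with over 40 N, if the wrist force passes 120 N, or if a joint passes its speed limit or range.

## Robot

A 6-joint arm with a two-finger parallel gripper is mounted at the origin on a cart in front of the work surface, level with it; the furniture and walls round the work are solid. World frame = base frame: x ahead of the robot, y to its left, z up, the work surface at z = 0. Lengths are in mm, angles in rad, forces in N, time in s.
With the tool pointing down it reaches from about 275 to 975 mm from the base axis. Payload 8.4 kg.
Tool frame: the origin (TCP) lies at the very end of the fingers, on their centre line; the grasp point (between the pads) lies 19 mm behind it (env.hold_point_z is the z of the grasp point in the tool frame, in mm); z points along the fingers, y is the direction in which the jaws open and shut (so a half turn about z gives the same grasp; the last joint's range is limited). The gripper opens to 92 mm and grips with 3 to 60 N. Pads are 20 mm wide; open, the fingers measure 128 mm over their backs; the gripper's body (75 mm by 189 mm) begins 69 mm behind the grasp point.
Start: joints at [-1.212, 0.353, 1.633, -0, 1.155, -0.002], TCP at [220.638, -584.762, 214.583] pointing down, gripper open.
Joint ranges: [-2.63, 2.63], [-0.92, 2.1], [0.06, 2.66], [-1.3, 4.44], [0, 2.69], [-3.02, 3.02]. Speed limits (rad/s): [2.22, 2.22, 2.79, 3.14, 3.14, 3.14].

## Interface

Orientations are given as a rotation vector (axis times angle).
In Python, from rig import env gives the robot as it stands.
- The arm moves only by the shell command python3 -m pendant 'ROWS' [OPENING] [FORCE]. ROWS is JSON, a list of rows, each a list of 4 numbers: the shift along the tool's x, y, z in m, then the turn about the tool's z in degrees. A call has 1 to 5 rows; each row is the pose to reach, as a shift and turn from the pose commanded when the call began, along the tool's axes at that moment; what a row does not reach only later rows make up. A row lasts 1/10 s, in which the tool goes at most 50 mm and 8.59 degrees, less where a joint would pass 70% of its speed; a pose out of reach is approached as far as the arm can. A call with a gripper value outside its range is refused whole. OPENING is the opening, from 0 (shut) to 1 (fully open), set as the call begins (- or left out, the last holds). The fingers move at their own pace and stop on an object; FORCE is the grip in N (left out, the last holds). Time passes only in rows, so rows that repeat a pose let the fingers close. It gives the time, the measured TCP pose, the force and the opening at its end, in the units of the state.
- env.get_state(): the state, without advancing time (a new reading comes with each control period).
- env.read_camera(name): name is "scene" or "top" or "wrist"; returns the picture (400x640x3 uint8, red, green, blue); there is no depth.
- env.camera_info(name): a dict with "fx", "fy", "cx", "cy" (pixels), "world_to_cam" (4x4, takes a point from world to camera coordinates); the wrist camera has in their place "T_tool_cam" (4x4, takes a point from camera to tool coordinates, whose origin is the TCP and whose axes are the flange's). Camera axes: x right, y down, z forward; pixel columns grow to the right and rows downward; lengths in mm; the calibration is good to about 2 mm. A picture is of the moment at which its call begins: read the wrist's pose just before it. camera_info takes no time and is no camera call.
- env.job_done(): hands the job in, once; it reports no verdict.
Trained networks look in the newest picture that a camera, given by its name, has taken for a name from the list of things; names that differ only in an ending like _2 or _b are one class to them, and where a whole thing is asked for, a point or a joint stands for the part that bears it (a point fixed in the world has none). Each returns a list of dicts, best first, with "score" (0 to 1); they miss things now and then, are a little off and sometimes report something else, mostly with a low value. They report only what shows in the picture. A call takes as long as a camera call. They do not tell look-alikes from the thing itself.
- env.look_for(camera, label): "at" ([x, y, z] in mm, in world coordinates, good to about 4 mm: the middle of the surface that is visible of it).
- env.cut_out(camera, label): "pixels" (400x640 bool, what is visible of it).
The state is a dict: "time_s": time; "joints": joint angles; "qd": joint speeds; "tau": joint torques, N m; "tcp_pos": TCP position; "tool_rot": TCP orientation; "ft_force": force on the tool from outside, world axes, zero at the start; "moment": the same for the moment, N m; "opening": opening from 0.0 (shut) to 1.0 (fully open).
Only numpy, scipy, OpenCV 4.12 (cv2) and the standard library are available. Lean on these libraries where they do the work, as an engineer would, in place of code of your own. Each camera call takes 0.05 s, during which the arm holds its last target. There are 200 camera calls.

## Working session

There is one attempt and no reset: what is moved stays moved. The work goes in short steps, Python scripts to look and compute and a shell command to move; the robot and the scene stay as the last step left them, time stands still between calls to the robot, and variables do not carry over. Pictures are saved under pics/ and viewed, about 8 in all and at most 12, crops included, and the job is handed in when it is done.

```bash
mkdir -p pics; python3 - <<'E'
from rig import env
import cv2,numpy as np
s=env.get_state(); print(s)
for c in("scene","top"):
    im=env.read_camera(c); cv2.imwrite(f"pics/{c}0.png",im[:,:,::-1])
    i=env.camera_info(c); print(c,i['fx'],i['cx'],np.round(np.linalg.inv(i['world_to_cam']),3).tolist())
    for l in("bottle_1_mid","key_green_top","key_yellow_top","key_blue_top","reader_window","flask","match_box","big_beaker","white_bottle"):
        print(l,[(round(d['score'],2),np.round(d['at']).tolist()) for d in env.look_for(c,l)])
E
```

```text
{'time_s': 0.0, 'joints': array([-1.21236162e+00,  3.53640588e-01,  1.63413107e+00, -3.57086064e-06,
        1.15519755e+00, -2.41346883e-03]), 'qd': array([ 0.00045091,  0.00133035,  0.00240389,  0.00071759, -0.00061773,
       -0.00130082]), 'tau': array([ 3.93792125e-04, -5.93838930e+01, -3.34211040e+01,  6.98618148e-02,
        2.34010932e-02, -7.27316728e-05]), 'tcp_pos': array([ 220.48446089, -584.28743625,  213.86972757]), 'tool_rot': array([-3.08926464e+00, -5.63507949e-01,  3.87762924e-04]), 'ft_force': array([-0.39017481,  0.2222338 ,  0.54267269]), 'moment': array([0.02714399, 0.02088463, 0.02668952]), 'opening': 0.9951690881361837}
scene 403.00617423505645 324.88845994802347 [[-0.903, -0.266, 0.338, -46.234], [-0.429, 0.529, -0.732, 1075.981], [0.016, -0.806, -0.591, 1028.559], [0.0, 0.0, 0.0, 1.0]]
bottle_1_mid [(0.73, [550.0, -251.0, 53.0])]
key_green_top []
key_yellow_top []
key_blue_top []
reader_window [(0.65, [560.0, 210.0, 32.0]), (0.28, [552.0, -254.0, 53.0])]
flask [(0.83, [520.0, 452.0, 39.0]), (0.24, [581.0, -435.0, 63.0])]
match_box [(0.52, [435.0, -490.0, 13.0])]
big_beaker [(0.79, [577.0, -436.0, 65.0])]
white_bottle [(0.52, [484.0, -565.0, 61.0])]
top 435.4586706911669 319.435309765465 [[-0.019, -0.997, 0.072, 407.678], [-1.0, 0.019, 0.001, -106.986], [-0.002, -0.072, -0.997, 1503.622], [0.0, 0.0, 0.0, 1.0]]
bottle_1_mid [(0.74, [552.0, -265.0, 91.0])]
key_green_top [(0.52, [503.0, 195.0, 49.0])]
key_yellow_top [(0.41, [497.0, 144.0, 52.0])]
key_blue_top [(0.5, [505.0, 241.0, 50.0])]
reader_window [(0.92, [562.0, 182.0, 33.0]), (0.52, [493.0, 142.0, 51.0])]
flask [(0.71, [495.0, 145.0, 54.0]), (0.5, [523.0, 430.0, 42.0]), (0.38, [550.0, -269.0, 89.0])]
match_box [(0.61, [435.0, -493.0, 12.0])]
big_beaker [(0.65, [591.0, -472.0, 31.0]), (0.31, [501.0, 236.0, 52.0])]
white_bottle [(0.93, [482.0, -572.0, 85.0]), (0.33, [505.0, 237.0, 53.0])]
```

View pics/scene0.png

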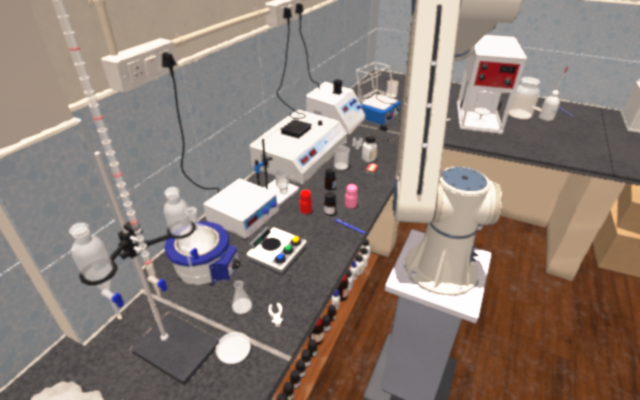

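View pics/top0.png

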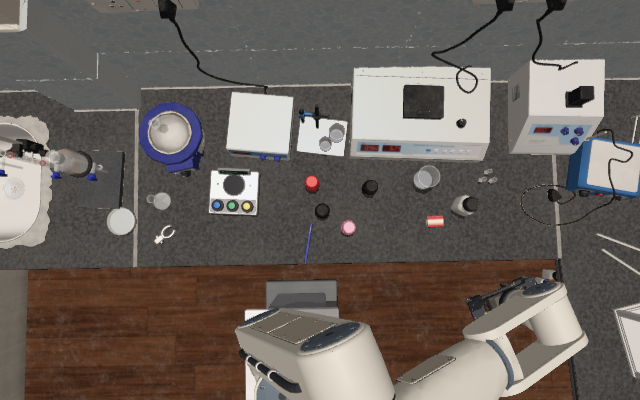

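The top view shows amber candidates with black caps at (322,211) and (370,187). The look-alikes to leave are red (312,184), pink (348,228) and the white bottle (464,205). The keys, left to right, are blue (217,205), green (232,205) and yellow (247,205), and the window is at (234,184). Next I'll refine these in a close crop.

```bash
cat > h.py <<'E'
from rig import env
import cv2,numpy as np
from scipy.spatial.transform import Rotation as R
def ray(cam,u,v,z):
    i=env.camera_info(cam); T=np.linalg.inv(np.array(i['world_to_cam']))
    d=T[:3,:3]@[(u-i['cx'])/i['fx'],(v-i['cy'])/i['fy'],1]; o=T[:3,3]
    return np.round(o+d*(z-o[2])/d[2],1)
def tool(p,q=None):
    "world point -> shift in tool axes (m) from measured TCP"
    s=env.get_state(); return np.round(R.from_rotvec(s['tool_rot']).inv().apply(np.array(p)-s['tcp_pos'])/1000,4)
def st():
    s=env.get_state(); print(round(s['time_s'],2),np.round(s['tcp_pos'],1),np.round(s['tool_rot'],3),'F',np.round(s['ft_force'],2),'op',round(s['opening'],3),'j',np.round(s['joints'],2))
E
python3 - <<'E'
from h import *
im=cv2.imread("pics/top0.png"); hsv=cv2.cvtColor(im,cv2.COLOR_BGR2HSV)
def blob(m,x0,x1,y0,y1):
    mm=np.zeros(m.shape,bool); mm[y0:y1,x0:x1]=m[y0:y1,x0:x1]; v,u=np.nonzero(mm); return u.mean(),v.mean(),len(u)
H,S,V=hsv[...,0],hsv[...,1],hsv[...,2]
for n,lo,hi in(("blue",95,125),("green",45,90),("yellow",20,35)):
    u,v,k=blob((H>=lo)&(H<=hi)&(S>120)&(V>90),208,260,196,215); print(n,round(u,1),round(v,1),k,ray("top",u,v,40))
u,v,k=blob(V<60,220,248,174,196); print("win",u,v,k,ray("top",u,v,33))
for a in((312,334,201,222),(360,381,177,197)):
    u,v,k=blob(V<45,*a); print("cap",u,v,k,ray("top",u,v,92))
for n,(u,v) in dict(red=(312,183),pink=(348,228),pen=(309,240)).items(): print(n,ray("top",u,v,90 if n!='pen' else 5))
for l in("bottle_1_mid","key_green_top"):
    env.read_camera("top"); print([(round(d['score'],2),[int(x.mean()) for x in np.nonzero(d['pixels'])]) for d in env.cut_out("top",l)])
c=np.hstack([cv2.resize(im[160:240,200:270],None,fx=5,fy=5),cv2.resize(im[160:240,295:385],None,fx=5,fy=5)])
cv2.imwrite("pics/crop0.png",c); st()
E
```

```text
blue 216.0 204.7 39 [505.8 242.8  40. ]
green 233.5 207.5 2 [495.3 183.7  40. ]
yellow 245.7 206.0 21 [499.5 142.7  40. ]
win 236.2 174.0 5 [609.6 175.4  33. ]
cap 321.85 212.24 100 [ 471.2 -113.2   92. ]
cap 367.8292682926829 189.08943089430895 123 [ 543.8 -264.3   92. ]
red [567.4 -82.9  90. ]
pink [ 418.6 -196.9   90. ]
pen [380.8 -67.6   5. ]
[(0.73, [187, 369])]
[(0.58, [205, 231])]
1.2 [ 220.6 -584.8  214.6] [ 3.091  0.564 -0.   ] F [ 0.32 -0.92 -0.06] op 1.0 j [-1.21  0.35  1.63 -0.    1.16 -0.  ]
```

View pics/crop0.png

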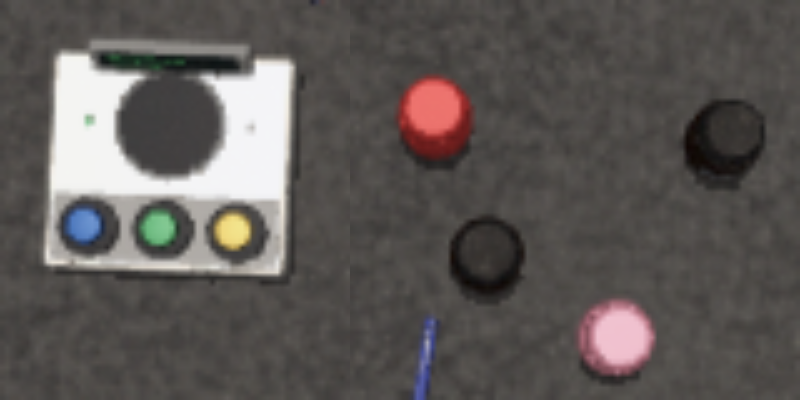

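In the crop the caps are centred at: blue (84,225), green (159,227), yellow (232,231), window (170,124), and the black caps at (487,249) and (732,130). Both black-capped bottles are clear of the red one at (435,105) and the pink one at (617,338). I'll move above the keys with the gripper shut and measure again from the wrist camera.

```bash
python3 - <<'E'
from h import *
f=lambda x,y,ox,oy:((x+.5)/5-.5+ox,(y+.5)/5-.5+oy)
for n,x,y,z in(("blue",84,225,42),("green",159,227,42),("yellow",232,231,42),("win",170,124,33)): print(n,ray("top",*f(x,y,200,160),z))
for n,x,y in(("A",487,249),("B",732,130)): print(n,ray("top",*f(x-350,y,295,160),92))
E
python3 -m pendant '[[0.031,-0.039,0,0],[0.062,-0.078,0,0],[0.093,-0.117,0,0],[0.124,-0.156,0,0],[0.155,-0.195,0,0]]' 0 20
python3 -m pendant '[[0.031,-0.039,0,0],[0.062,-0.078,0,0],[0.093,-0.117,0,0],[0.124,-0.156,0,0],[0.155,-0.195,0,0]]'
python3 -m pendant '[[0.031,-0.039,0,0],[0.062,-0.078,0,0],[0.093,-0.117,0,0],[0.124,-0.156,0,0],[0.155,-0.195,0,0]]'
python3 -m pendant '[[0.031,-0.039,0,0],[0.043,-0.052,0,0],[0.043,-0.052,0,0],[0.043,-0.052,0,0],[0.043,-0.052,0,0]]'
```

```text
blue [506.  240.8  42. ]
green [503.7 190.4  42. ]
yellow [500.  141.3  42. ]
win [574.2 184.4  33. ]
A [ 480.4 -113.8   92. ]
B [ 555.  -274.9   92. ]
time_s: 1.7
tcp_pos: [297.0, -345.8, 214.7]
tool_rot: [3.09, 0.563, 0.001]
ft_force: [1.1, -0.2, -0.2]
opening: 0.585
time_s: 2.2
tcp_pos: [373.3, -108.6, 215.0]
tool_rot: [3.09, 0.563, 0.002]
ft_force: [0.3, -0.6, 0.0]
opening: 0.151
time_s: 2.7
tcp_pos: [449.5, 129.0, 214.9]
tool_rot: [3.09, 0.564, 0.001]
ft_force: [0.5, -0.7, 0.4]
opening: 0.007
time_s: 3.2
tcp_pos: [470.5, 189.1, 214.5]
tool_rot: [3.09, 0.562, -0.001]
ft_force: [-0.2, -0.3, -0.2]
opening: 0.007
```

```bash
cat >> h.py <<'E'
def wray(u,v,z,s):
    i=env.camera_info("wrist"); T=np.array(i['T_tool_cam']); Rw=R.from_rotvec(s['tool_rot']).as_matrix()
    d=Rw@T[:3,:3]@[(u-i['cx'])/i['fx'],(v-i['cy'])/i['fy'],1]; o=s['tcp_pos']+Rw@T[:3,3]
    return np.round(o+d*(z-o[2])/d[2],1)
def wproj(p,s):
    i=env.camera_info("wrist"); T=np.array(i['T_tool_cam'])
    q=R.from_rotvec(s['tool_rot']).inv().apply(np.array(p)-s['tcp_pos']); c=np.linalg.inv(T)@[*q,1]
    return c[0]/c[2]*i['fx']+i['cx'],c[1]/c[2]*i['fy']+i['cy']
E
python3 - <<'E'
from h import *
s=env.get_state(); im=env.read_camera("wrist")[:,:,::-1].copy(); print(env.camera_info("wrist"))
hsv=cv2.cvtColor(im,cv2.COLOR_BGR2HSV); H,S,V=[hsv[...,k] for k in range(3)]
for n,lo,hi in(("blue",98,125),("green",45,90),("yellow",20,35)):
    m=((H>=lo)&(H<=hi)&(S>110)&(V>70)).astype(np.uint8)
    k,_,stt,c=cv2.connectedComponentsWithStats(m)
    for j in range(1,k):
        if stt[j,4]>150: print(n,stt[j],np.round(c[j],1),wray(*c[j],42,s))
for l in("key_green_top","key_yellow_top","key_blue_top","reader_window"):
    print(l,[(round(d['score'],2),np.round(d['at']).tolist()) for d in env.look_for("wrist",l)])
cv2.imwrite("pics/w1.png",im)
E
```

```text
{'fx': 329.13748171134256, 'fy': 329.13748171134256, 'cx': 320.7079304354196, 'cy': 197.1332642016517, 'T_tool_cam': array([[-1.49981521e-04, -9.62520900e-01, -2.71207476e-01,
         7.62911375e+01],
       [ 9.99998942e-01, -5.36699355e-04,  1.35174365e-03,
        -2.82413606e-01],
       [-1.44663839e-03, -2.71206986e-01,  9.62519962e-01,
        -1.69777264e+02],
       [ 0.00000000e+00,  0.00000000e+00,  0.00000000e+00,
         1.00000000e+00]])}
blue [ 477    0  147   66 3787] [552.1  31.3] [681.3  34.   42. ]
blue [272 117  25  25 492] [283.6 129.3] [505.7 242.5  42. ]
blue [459 265  48  53 413] [480.7 293.4] [407.5 -36.3  42. ]
green [318 138  24  25 469] [329.4 149.7] [502.6 191.2  42. ]
yellow [361 157  26  26 506] [373.5 169.3] [499.8 140.2  42. ]
yellow [302 303   7  67 240] [304.4 335.3] [279.8 138.4  42. ]
yellow [333 303   8  65 241] [336.9 335.1] [294.1 101.3  42. ]
yellow [  78  386  387   14 2400] [311.3 394.6] [197.4  99.3  42. ]
key_green_top [(0.62, [507.0, 194.0, 57.0])]
key_yellow_top [(0.86, [500.0, 139.0, 54.0])]
key_blue_top [(0.61, [504.0, 241.0, 49.0])]
reader_window [(0.86, [573.0, 200.0, 31.0])]
```

View pics/w1.png

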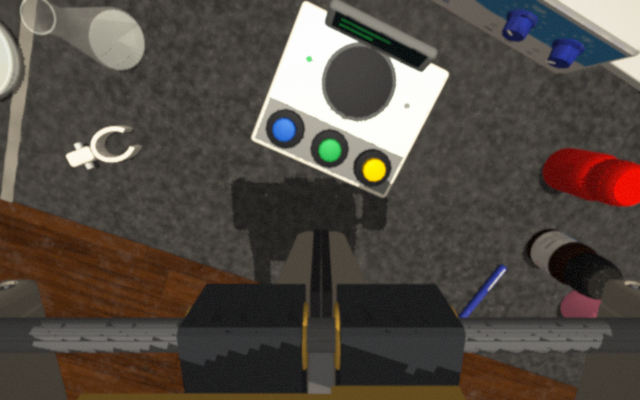

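The wrist view shows blue (284,129), green (330,150), yellow (374,169) and window (358,80). The spacing fits key tops at z of about 48–50. I'll press green, watching the force.

```bash
python3 -c "
from h import *
s=env.get_state();print(wray(358,80,33,s))"
python3 -m pendant '[[0.0155,0.005,0.045,0],[0.031,0.0097,0.09,0],[0.0316,0.0097,0.135,0],[0.0316,0.0097,0.150,0],[0.0316,0.0097,0.154,0]]'
python3 -m pendant '[[0,0,0.003,0],[0,0,0.006,0],[0,0,0.009,0]]'
python3 -c "
from h import *
st()"
```

```text
[578.  189.5  33. ]
time_s: 3.95
tcp_pos: [502.5, 191.7, 58.4]
tool_rot: [3.09, 0.563, -0.006]
ft_force: [-0.1, 1.0, 0.2]
opening: 0.005
time_s: 4.25
tcp_pos: [505.1, 192.9, 52.8]
tool_rot: [-3.09, -0.564, -0.004]
ft_force: [0.3, -1.0, 1.8]
opening: 0.001
4.25 [505.1 192.9  52.8] [-3.09  -0.564 -0.004] F [ 0.27 -0.98  1.76] op 0.001 j [ 0.36  0.44  1.94 -0.    0.76  1.57]
```

```bash
for i in 1; do python3 -m pendant '[[0,0,0.002,0],[0,0,0.002,0]]' | grep -E "pos|force"; python3 -m pendant '[[0,0,0.002,0],[0,0,0.002,0]]'| grep -E "pos|force"; python3 -m pendant '[[0,0,0.002,0],[0,0,0.002,0]]'| grep -E "pos|force";  done
```

```text
tcp_pos: [505.0, 193.0, 50.3]
ft_force: [2.4, -0.3, 2.3]
tcp_pos: [505.0, 193.0, 48.3]
ft_force: [1.2, -0.5, 6.3]
tcp_pos: [505.2, 193.0, 47.9]
ft_force: [-4.1, -2.5, 28.8]
```

Green has bottomed out: travel stopped at z of about 48 while the force jumped. I'll lift off and press yellow.

```bash
python3 -m pendant '[[0,0,-0.022,0],[-0.0217,0.0463,-0.022,0],[-0.0217,0.0463,-0.022,0],[-0.0217,0.0463,-0.012,0]]'
python3 -m pendant '[[0,0,0.004,0],[0,0,0.008,0],[0,0,0.0105,0],[0,0,0.0105,0]]'
python3 -m pendant '[[0,0,0.001,0],[0,0,0.001,0]]'
```

```text
time_s: 5.25
tcp_pos: [500.5, 141.2, 58.1]
tool_rot: [-3.091, -0.56, -0.002]
ft_force: [0.2, 1.0, 0.2]
opening: 0.006
time_s: 5.65
tcp_pos: [499.8, 142.1, 48.0]
tool_rot: [3.09, 0.565, -0.002]
ft_force: [-6.5, -3.5, 24.2]
opening: 0.003
time_s: 5.85
tcp_pos: [499.9, 142.1, 47.8]
tool_rot: [3.09, 0.565, -0.001]
ft_force: [-9.3, -5.2, 34.0]
opening: 0.004
```

```bash
python3 -m pendant '[[0,0,-0.022,0],[0.0205,-0.0455,-0.022,0],[0.041,-0.0909,-0.022,0],[0.041,-0.0909,-0.018,0],[0.041,-0.0909,-0.012,0]]'
python3 -m pendant '[[0,0,0.004,0],[0,0,0.008,0],[0,0,0.0105,0],[0,0,0.0105,0],[0,0,0.0115,0]]'
python3 -m pendant '[[0,0,0,0]]'
```

```text
time_s: 6.35
tcp_pos: [505.9, 242.7, 57.4]
tool_rot: [3.09, 0.569, -0.0]
ft_force: [0.2, -0.3, 0.5]
opening: 0.008
time_s: 6.85
tcp_pos: [505.9, 240.3, 47.8]
tool_rot: [-3.091, -0.561, 0.002]
ft_force: [-10.4, -1.7, 32.0]
opening: 0.007
time_s: 6.95
tcp_pos: [505.9, 240.3, 48.0]
tool_rot: [-3.091, -0.561, 0.002]
ft_force: [-8.1, -0.8, 22.6]
opening: 0.005
```

All three keys bottomed out in the right order. Next I'll go to the bottles and look from above.

```bash
python3 -m pendant '[[0,0,-0.05,0],[0,0,-0.1,0],[-0.0238,0.0422,-0.14,0],[-0.0476,0.0844,-0.154,-4],[-0.0714,0.1266,-0.154,-8]]' 0.78 >/dev/null
python3 -m pendant '[[-0.0238,0.0422,0,0],[-0.0476,0.0844,0,0],[-0.0714,0.1266,0,0],[-0.0952,0.1688,0,0],[-0.119,0.211,0,0]]' >/dev/null
python3 -m pendant '[[-0.0238,0.0422,0,0],[-0.0238,0.0422,0,0],[-0.0238,0.0422,0,0],[-0.0238,0.0422,0,0]]'
python3 - <<'E'
from h import *
s=env.get_state(); im=env.read_camera("wrist")[:,:,::-1].copy()
for l in("bottle_1_mid",):
    print([(round(d['score'],2),np.round(d['at']).tolist()) for d in env.look_for("wrist",l)])
    for d in env.cut_out("wrist",l):
        v,u=np.nonzero(d['pixels']); print(round(d['score'],2),u.min(),u.max(),v.min(),v.max())
for p in((480.4,-113.8),(555,-274.9)):
    for z in (0,92): u,v=wproj([*p,z],s); print(u,v); cv2.circle(im,(int(u),int(v)),3,(0,255,0),1)
cv2.imwrite("pics/w2.png",im); st()
E
```

```text
time_s: 8.35
tcp_pos: [481.4, -182.7, 199.5]
tool_rot: [-3.043, -0.777, 0.001]
ft_force: [0.2, 0.2, 0.2]
opening: 0.782
[(0.63, [563.0, -260.0, 89.0])]
0.59 402 475 132 191
266.0675392307706 145.4019794209359
248.7893844385979 158.48998957213672
423.86081441381805 155.8281563077103
456.3056288518864 172.03553806316626
8.5 [ 482.  -182.   199.8] [-3.043 -0.78   0.   ] F [-0.36 -0.2   0.91] op 0.778 j [-0.36  0.2   1.88  0.    1.06  0.7 ]
```

View pics/w2.png

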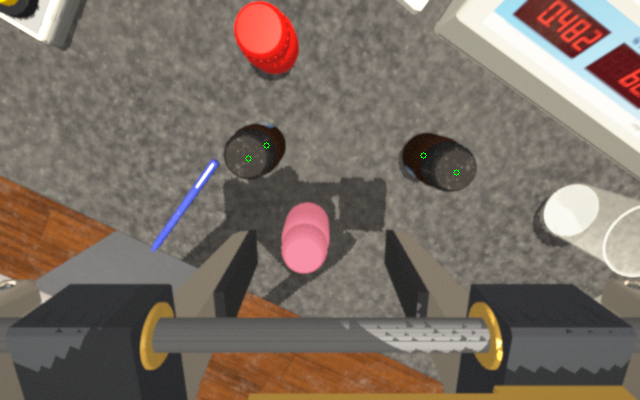

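The left amber cap is at (248,156) and the right one at (453,168). Red is at (262,30) and pink at (305,238), and both will be left alone. I'll work out the shifts next.

```bash
python3 - <<'E'
from h import *
s=env.get_state()
for u,v in((248,156),(453,168)):
    p=wray(u,v,92,s); print(p,tool([p[0],p[1],27]))
E
```

```text
[ 482.4 -111.6   92. ] [ 0.0342 -0.0615  0.1728]
[ 557.4 -269.7   92. ] [0.0239 0.1132 0.1728]
```

```bash
python3 -m pendant '[[0.017,-0.031,0.02,0],[0.0333,-0.0612,0.045,0],[0.0333,-0.0612,0.085,0],[0.0333,-0.0612,0.125,0],[0.0333,-0.0612,0.15,0]]'
python3 -m pendant '[[0,0,0.015,0],[0,0,0.0228,0],[0,0,0.0228,0],[0,0,0.0228,0]]'
python3 -m pendant '[[0,0,0,0],[0,0,0,0],[0,0,0,0],[0,0,0,0],[0,0,0,0]]' 0.45 25
python3 -m pendant '[[0,0,0,0],[0,0,0,0],[0,0,0,0]]'
```

```text
time_s: 9.0
tcp_pos: [480.8, -111.7, 47.7]
tool_rot: [-3.042, -0.782, 0.003]
ft_force: [0.6, 0.6, 0.2]
opening: 0.781
time_s: 9.4
tcp_pos: [482.4, -113.1, 27.7]
tool_rot: [3.043, 0.779, 0.001]
ft_force: [-0.0, 0.9, -0.4]
opening: 0.779
time_s: 9.9
tcp_pos: [481.8, -113.2, 27.6]
tool_rot: [-3.044, -0.777, -0.0]
ft_force: [-2.0, 3.8, 8.0]
opening: 0.532
time_s: 10.2
tcp_pos: [481.9, -113.2, 27.6]
tool_rot: [-3.044, -0.777, -0.0]
ft_force: [-2.2, 3.0, 7.0]
opening: 0.53
```

```bash
python3 -m pendant '[[0,0,0,0],[0,0,-0.01,0],[0,0,-0.03,0],[0,0,-0.04,0],[0,0,-0.04,0]]' 0 35
python3 -m pendant '[[0,0,0,0],[0,0,0,0],[0,0,0,0],[0,0,0,0],[0,0,0,0]]'
python3 - <<'E'
from h import *
for k in range(8):
    s=env.get_state(); print(np.round(s['ft_force'],2),np.round(s['tau'][1:3],2)); env.read_camera("wrist")
st()
E
```

```text
time_s: 10.7
tcp_pos: [483.1, -113.8, 68.6]
tool_rot: [3.042, 0.777, 0.004]
ft_force: [-0.3, -0.3, -1.6]
opening: 0.531
time_s: 11.2
tcp_pos: [481.6, -113.4, 66.7]
tool_rot: [-3.043, -0.778, 0.001]
ft_force: [0.5, 0.1, -2.0]
opening: 0.531
[ 0.49  0.13 -2.01] [-50.38 -23.73]
[ 0.11 -0.23 -1.75] [-50.35 -23.74]
[-0.45  0.15 -0.98] [-50.34 -23.75]
[ 0.02  0.17 -2.4 ] [-50.34 -23.76]
[ 0.11  0.73 -2.13] [-50.34 -23.77]
[-0.05 -1.36 -1.18] [-50.34 -23.78]
[-0.66 -0.8  -2.06] [-50.35 -23.78]
[ 0.67  0.08 -1.61] [-50.36 -23.79]
11.6 [ 481.9 -113.4   67. ] [3.044 0.778 0.   ] F [ 0.27 -0.41 -3.08] op 0.532 j [-0.23  0.36  2.03 -0.    0.76  0.84]
```

The mean is about −1.9 N, roughly 0.19 kg, so this looks like the light one. I'll set it back, then feel the other.

```bash
python3 -m pendant '[[0,0,0.015,0],[0,0,0.03,0],[0,0,0.036,0],[0,0,0.0385,0],[0,0,0.04,0]]'
python3 -m pendant '[[0,0,0.0,0],[0,0,0.0,0],[0,0,0.0,0]]'
python3 -m pendant '[[0,0,0.0,0],[0,0,0.0,0],[0,0,0.0,0],[0,0,0,0]]' 0.78
python3 -m pendant '[[0,0,-0.02,0],[0,0,-0.07,0],[0,0,-0.12,0],[0,0,-0.16,0],[0,0,-0.1728,0]]'
```

```text
time_s: 12.1
tcp_pos: [481.7, -113.4, 27.5]
tool_rot: [-3.043, -0.778, 0.001]
ft_force: [-6.3, 1.1, 23.0]
opening: 0.526
time_s: 12.4
tcp_pos: [481.8, -113.4, 27.6]
tool_rot: [3.044, 0.778, 0.0]
ft_force: [-3.1, 0.8, 6.9]
opening: 0.532
time_s: 12.8
tcp_pos: [482.1, -113.5, 27.1]
tool_rot: [3.044, 0.778, 0.001]
ft_force: [-0.2, -0.3, 0.4]
opening: 0.779
time_s: 13.3
tcp_pos: [484.0, -113.9, 204.2]
tool_rot: [3.041, 0.777, 0.009]
ft_force: [0.2, 0.3, -0.3]
opening: 0.78
```

```bash
python3 -m pendant '[[-0.003,0.048,0,0],[-0.006,0.096,0,0],[-0.009,0.144,0,0],[-0.0109,0.175,0,0],[-0.0109,0.175,0,0]]'
python3 - <<'E'
from h import *
env.read_camera("wrist");s=env.get_state(); im=env.read_camera("wrist")[:,:,::-1].copy()
for p in((481.9,-113.3),(556.2,-272.3)):
    u,v=wproj([*p,92],s); print(u,v); cv2.circle(im,(int(u),int(v)),2,(0,255,0),-1)
cv2.imwrite("pics/w3.png",im); st()
E
```

```text
time_s: 13.8
tcp_pos: [557.2, -275.4, 198.5]
tool_rot: [3.044, 0.774, -0.0]
ft_force: [0.2, 0.1, 0.0]
opening: 0.78
116.23161770791671 182.65041581862693
319.7777763642136 194.64786029043134
13.9 [ 555.5 -272.1  198.4] [-3.043e+00 -7.760e-01  3.000e-03] F [ 0.27 -0.49  0.01] op 0.786 j [-0.46  0.36  1.66  0.    1.12  0.61]
```

View pics/w3.png

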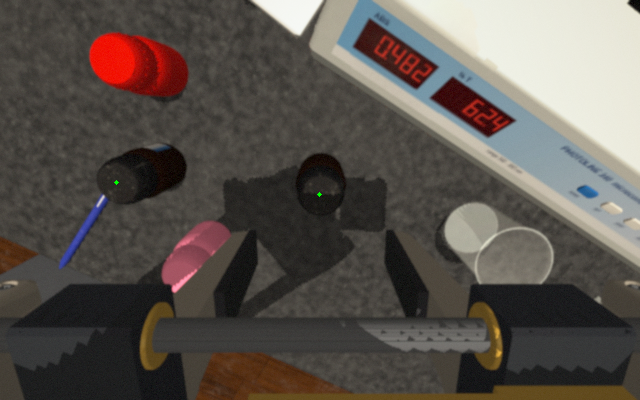

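Bottle A stands upright at (116,182), where it was, and bottle B's cap (320,192) is centred under the tool. I'll turn the jaws parallel to y so the gripper body stays clear of the instrument, then descend.

```bash
python3 -m pendant '[[0,0,0.02,7],[0.001,0,0.04,14],[0.001,0,0.06,21],[0.001,0,0.075,28],[0.001,0,0.08,28]]'
python3 -m pendant '[[0,0,0.03,0],[0,0,0.06,0],[0,0,0.08,0],[0,0,0.091,0],[0,0,0.091,0]]'
python3 -m pendant '[[0,0,0,0],[0,0,0,0],[0,0,0,0],[0,0,0,0],[0,0,0,0]]' 0.3 35
```

```text
time_s: 14.4
tcp_pos: [555.5, -269.6, 118.0]
tool_rot: [-3.14, -0.017, 0.005]
ft_force: [-0.3, 0.0, -0.1]
opening: 0.781
time_s: 14.9
tcp_pos: [556.3, -270.8, 28.0]
tool_rot: [-3.14, -0.022, 0.003]
ft_force: [0.5, -0.1, 0.3]
opening: 0.777
time_s: 15.4
tcp_pos: [557.9, -272.2, 30.0]
tool_rot: [3.14, 0.019, 0.003]
ft_force: [-0.5, 0.3, 6.5]
opening: 0.528
```

```bash
python3 -m pendant '[[0,0,0,0],[0,0,-0.01,0],[0,0,-0.03,0],[0,0,-0.04,0],[0,0,-0.04,0]]'
python3 -m pendant '[[0,0,0,0],[0,0,0,0],[0,0,0,0],[0,0,0,0],[0,0,0,0]]'
python3 - <<'E'
from h import *
for k in range(8):
    s=env.get_state(); print(np.round(s['ft_force'],2)); im=env.read_camera("wrist")
cv2.imwrite("pics/w4.png",im[:,:,::-1]); st()
E
```

```text
time_s: 15.9
tcp_pos: [558.0, -272.1, 70.4]
tool_rot: [3.14, 0.018, 0.004]
ft_force: [0.4, -0.1, -5.2]
opening: 0.53
time_s: 16.4
tcp_pos: [556.9, -271.6, 68.4]
tool_rot: [-3.141, -0.019, 0.001]
ft_force: [0.1, -0.8, -5.1]
opening: 0.53
[ 0.12 -0.79 -5.12]
[ 0.02  0.12 -5.39]
[-0.21 -0.38 -5.48]
[-0.49 -0.57 -4.94]
[-1.05  0.02 -5.16]
[ 0.1   0.27 -4.92]
[-0.16 -0.28 -4.58]
[ 0.21 -0.19 -4.09]
16.8 [ 557.1 -271.7   68.9] [3.142 0.018 0.   ] F [ 0.53  0.99 -5.63] op 0.529 j [-0.46  0.51  1.76  0.    0.88  1.1 ]
```

View pics/w4.png

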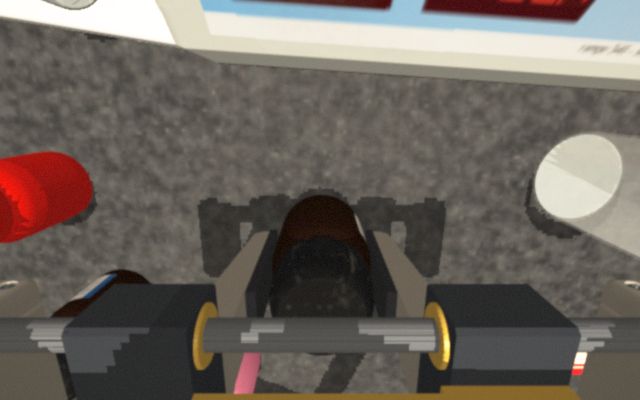

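The picture shows bottle B held upright between the pads (320,270) and clear of the counter. It reads about −5.1 N (0.52 kg) against −1.9 N, so B is the heavier one. To satisfy the wording fully I'll set it back where it stood, then take it again.

```bash
python3 -m pendant '[[0,0,0.015,0],[0,0,0.03,0],[0,0,0.036,0],[0,0,0.0385,0],[0,0,0.04,0]]'
python3 -m pendant '[[0,0,0,0],[0,0,0,0],[0,0,0,0],[0,0,0,0]]' 0.7
python3 -m pendant '[[0,0,0,0],[0,0,0,0],[0,0,0,0],[0,0,0,0],[0,0,0,0]]'
python3 -m pendant '[[0,0,0,0],[0,0,0,0],[0,0,0,0],[0,0,0,0],[0,0,0,0]]' 0.3 35
```

```text
time_s: 17.3
tcp_pos: [555.8, -270.9, 29.9]
tool_rot: [-3.14, -0.018, 0.005]
ft_force: [-13.2, 7.2, 34.0]
opening: 0.529
time_s: 17.7
tcp_pos: [557.3, -271.8, 28.7]
tool_rot: [3.141, 0.018, 0.0]
ft_force: [0.4, 0.4, -0.7]
opening: 0.701
time_s: 18.2
tcp_pos: [557.1, -271.7, 28.8]
tool_rot: [-3.142, -0.018, 0.0]
ft_force: [-0.0, 0.2, -0.0]
opening: 0.701
time_s: 18.7
tcp_pos: [557.1, -271.4, 28.9]
tool_rot: [-3.141, -0.018, 0.0]
ft_force: [0.1, 3.6, 1.9]
opening: 0.527
```

```bash
python3 -m pendant '[[0,0,-0.01,0],[0,0,-0.04,0],[0,0,-0.075,0],[0,0,-0.11,0],[0,0,-0.132,0]]'
python3 -m pendant '[[0.001,-0.012,0,0],[0.002,-0.035,0,0],[0.003,-0.065,0,0],[0.005,-0.097,0,0],[0.0065,-0.13,0,0]]'
python3 -m pendant '[[0.002,-0.033,0,0],[0.0035,-0.066,0,0],[0.005,-0.099,0,0],[0.007,-0.132,0,0],[0.0085,-0.165,0,0]]'
python3 -m pendant '[[0.002,-0.033,0,0],[0.0035,-0.066,0,0],[0.005,-0.099,0,0],[0.007,-0.128,0,0],[0.0085,-0.148,0,0]]'
python3 -m pendant '[[0.0002,-0.012,0,0],[0.0002,-0.015,0,0],[0.0002,-0.015,0,0],[0.0002,-0.015,0,0]]'
python3 - <<'E'
from h import *
s=env.get_state(); im=env.read_camera("wrist")[:,:,::-1]; cv2.imwrite("pics/w5.png",im); st(); print(tool([575.5,187,102]))
a=env.read_camera("top")[:,:,::-1]; cv2.imwrite("pics/t5.png",cv2.resize(a[150:240,200:500],None,fx=2.6,fy=2.6))
E
```

```text
time_s: 19.2
tcp_pos: [557.6, -272.3, 163.6]
tool_rot: [3.14, 0.018, 0.003]
ft_force: [0.2, -0.4, -6.0]
opening: 0.526
time_s: 19.7
tcp_pos: [560.7, -139.7, 159.0]
tool_rot: [-3.141, -0.018, 0.004]
ft_force: [-0.0, 0.7, -5.0]
opening: 0.526
time_s: 20.2
tcp_pos: [567.1, 25.3, 159.0]
tool_rot: [3.141, 0.019, -0.004]
ft_force: [-0.3, 0.1, -5.4]
opening: 0.528
time_s: 20.7
tcp_pos: [573.7, 173.7, 158.9]
tool_rot: [3.141, 0.02, -0.004]
ft_force: [0.8, 0.1, -5.3]
opening: 0.528
time_s: 21.1
tcp_pos: [575.1, 185.6, 160.5]
tool_rot: [3.141, 0.018, -0.001]
ft_force: [-1.0, -0.6, -5.5]
opening: 0.525
21.15 [575.3 185.5 160.6] [ 3.141e+00  1.700e-02 -1.000e-03] F [-0.34 -0.48 -5.94] op 0.528 j [ 0.31  0.38  1.73 -0.    1.04  1.87]
[ 0.0003 -0.0015  0.0586]
```

View pics/w5.png

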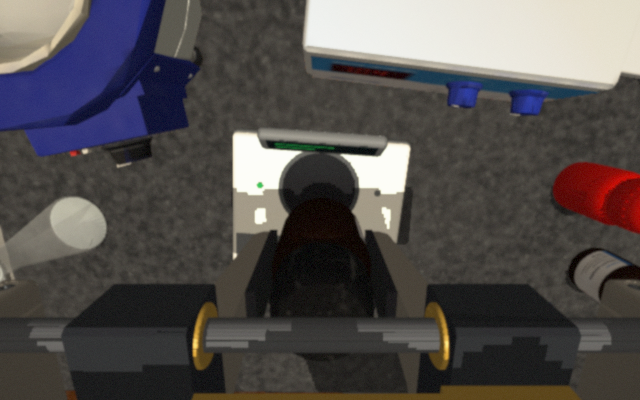

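The bottle is held upright at (320,270). The window spans columns 280–358 with its far edge at row 152, so its centre is near (319,190). I'll check where that lies, then descend.

```bash
python3 -c "
from h import *
s=env.get_state();a=wray(319,152,33,s);print(a,a[0]-34,wray(319,190,33,s))"
python3 -m pendant '[[0.0003,-0.0012,0.012,0],[0.0003,-0.0012,0.03,0],[0.0003,-0.0012,0.045,0],[0.0003,-0.0012,0.054,0],[0.0003,-0.0012,0.0575,0]]'
python3 -m pendant '[[0,0,0,0],[0,0,0,0],[0,0,0,0],[0,0,0,0],[0,0,0,0]]'
```

```text
[610.3 187.3  33. ] 576.3 [574.8 186.9  33. ]
time_s: 21.7
tcp_pos: [575.0, 187.3, 101.8]
tool_rot: [3.141, 0.018, -0.003]
ft_force: [-0.8, -0.8, -4.8]
opening: 0.53
time_s: 22.2
tcp_pos: [575.9, 187.9, 103.8]
tool_rot: [-3.141, -0.018, -0.001]
ft_force: [0.1, -0.6, -6.1]
opening: 0.528
```

View pics/t5.png

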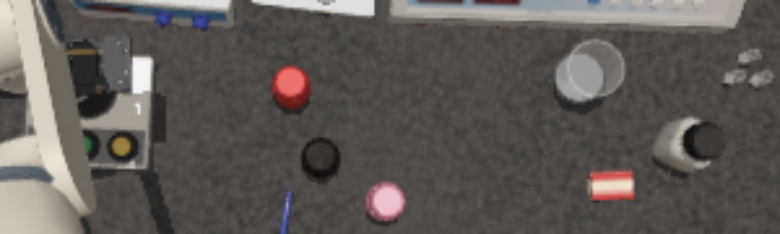

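The bystanders and the light bottle (320,158) stand where they were. I'll trim 2 mm, settle and hand in.

```bash
python3 -m pendant '[[0,0,0.0015,0],[0,0,0.0015,0],[0,0,0.0015,0],[0,0,0.0015,0],[0,0,0.0015,0]]'
python3 - <<'E'
from h import *
st(); print(env.job_done())
E
```

```text
time_s: 22.7
tcp_pos: [575.8, 187.8, 101.8]
tool_rot: [-3.142, -0.019, -0.0]
ft_force: [0.6, -0.3, -5.4]
opening: 0.527
22.7 [575.8 187.8 101.8] [-3.142 -0.019 -0.   ] F [ 0.55 -0.34 -5.44] op 0.527 j [0.31 0.45 1.77 0.   0.92 1.87]
the job is handed in; nothing more can be done
None
```

The job is done and was handed in at 22.7 s. The arm is holding the heavier bottle upright over the reader's window.

- **Keys:** I pressed green, yellow and blue in that order. Each stopped at its hard stop, with the fingertips at z of about 48 mm and a wrist force of 23–34 N. I judged "fully down" from that stop and the force rise, since there is no key travel readout.
- **Bottles:** The left bottle read about −1.9 N (0.19 kg) and the right one about −5.1 N (0.52 kg), so the right one is the full one. I set each back where it stood, then picked up the right one again.
- **Final hold:** The tool is within about 1–2 mm of the measured window centre (575.5, 187). The bottle's underside is about 40 mm above the window, worked out from the tool height. The last reading was about −5.4 N and the grip opening matches the bottle's width.
- **Bystanders:** The last pictures show the light bottle upright and the other items where they were. The final top view did not cover the flask, but the wrist view showed it standing.

My checks mostly agreed:
- The network's wrist estimate put the window about 13 mm off in y, so I went by the pixels and the key layout instead.
- Putting the heavy bottle down briefly gave 34 N at the wrist, well under the 120 N limit.

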